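# Open the tube mixer and hold its lid up

## Robot

A 7-joint arm with a two-finger parallel gripper is mounted at the origin on the work surface. World frame = base frame: x ahead of the robot, y to its left, z up, the work surface at z = 0. Lengths are in m, angles in rad, forces in N, time in s.
With the tool pointing down it reaches from about 0.35 to 0.9 m from the base axis. Payload 8.1 kg.
Tool frame: the origin (TCP) lies between the finger pads; the fingertips stand 8 mm ahead of it and the grasp point (between the pads) lies 11 mm behind it (arm.tcp_to_tips is the distance from the TCP to the fingertips, in m); z points along the fingers, x is the direction in which the jaws open and shut, and the axes are right-handed (so a half turn about z gives the same grasp; the last joint's range is limited). The gripper opens to 92 mm and grips with 3 to 60 N. Pads are 19 mm wide; open, the fingers measure 130 mm over their backs; the gripper's body (75 mm by 190 mm) begins 47 mm behind the grasp point.
Start: joints at [1.073, 0.434, 0.025, 1.573, -0.012, 1.134, -0.075], TCP at [0.24, -0.577, 0.235] pointing down, gripper open.
Joint ranges: [-2.62, 2.62], [-0.44, 2.09], [-1.27, 1.32], [0.08, 2.57], [-1.32, 4.46], [0.12, 2], [-2.74, 2.74]. Speed limits (rad/s): [2.22, 2.22, 3.01, 3.01, 3.14, 3.14, 3.14].

## Interface

Orientations are given as a rotation vector (axis times angle).
In Python, from cell import arm, eyes gives the robot as it stands.
- The arm moves only by the tool play_rows, never from a script. Its argument "rows" is a list of rows, each a list of 3 entries, a list of its own where there are three numbers: the shift along the tool's x, y, z each as a share of 50 cm, from -1 to 1, then the turn, a rotation vector about the tool's x, y, z each as a share of 60 degrees, from -1 to 1, then the opening, from -1 (shut) to 1 (fully open), so that 0 is half open. In form: [[[dx, dy, dz], [ax, ay, az], grip], ...]. A call has 1 to 10 rows; each row is the pose to reach, as a shift and turn from the pose commanded when the call began, along the tool's axes at that moment; what a row does not reach only later rows make up. A row lasts 1/10 s, in which the tool goes at most 50 mm and 8.59 degrees, less where a joint would pass 70% of its speed; a pose out of reach is approached as far as the arm can. A call with a number of a shift or a turn outside -1 to 1 is refused whole. A call with a gripper value outside its range is refused whole. The fingers move at their own pace and stop on an object; "newtons" is the grip in N (left out, the last holds). Time passes only in rows, so rows that repeat a pose let the fingers close. It gives the time, the measured TCP pose, the force and the opening at its end, in the units of the state.
- arm.observe(): the state, without advancing time (a new reading comes with each control period).
- eyes.get_image(name): name is "scene" or "side" or "wrist"; returns (picture, depth): 400x640x3 uint8, red, green, blue; 400x640 float32, m along the optical axis (not along the pixel's ray), 0 where there is no reading.
- eyes.get_calibration(name): a dict with "intrinsics" (3x3 intrinsics, pixels), "R" (3x3) and "t" (3): a world point X has camera coordinates R X + t. Camera axes: x right, y down, z forward; pixel columns grow to the right and rows downward; lengths in m; the calibration is good to about 2 mm. The wrist camera is an equidistant fisheye: a pixel r from the principal point sees the ray r / f radians off the axis. A picture is of the moment at which its call begins: read the wrist's pose just before it. get_calibration takes no time and is no camera call; for the wrist camera it gives the pose at the moment of the call.
- arm.sign_off(): hands the job in, once; it reports no verdict.
The state is a dict: "clock": time; "joints": joint angles; "dq": joint speeds; "joint_efforts": joint torques, N m; "position": TCP position; "ee_rot": TCP orientation; "force": force on the tool from outside, world axes, zero at the start; "ft_torque": the same for the moment, N m; "width": opening from 0.0 (shut) to 1.0 (fully open).
Only numpy, scipy, OpenCV 4.12 (cv2) and the standard library are available. Lean on these libraries where they do the work, as an engineer would, in place of code of your own. Each camera call takes 0.05 s, during which the arm holds its last target.

## Task

Slide the clear guard of the bench-top tube mixer all the way to the left along its track, off the lid, with the lid still shut. Then lift the grey lid, which has a bar handle, and hold it open at 50 degrees from shut (within about 5 degrees) so that a colleague can reach the tubes; it falls shut if let go, so finish while still holding it there, with the guard left open and the things standing around the mixer undisturbed.

Things in the scene. Friction and masses are not known exactly. Their poses are not given: they have to be found in the camera images.
- mixer: tube mixer, a white case fixed to the counter, 260 (x) x 390 (y) x 100 mm high. Origin: centre of its underside on the counter; x runs from its front (robot side) to its rear, y to its left, z up. Right part (y -175 to -10 mm): tube well under the lid; left part: flat deck over which the guard parks. Two low tracks along y at x = -118 and +118 mm, tops 108 mm high
- guard (a joint): travel of the guard towards the mixer's +y (left), in m: 0 = over the lid, 0.180 = end stop, fully open, the lid quite free. It may start slightly open. About 2 N of friction; it stays where it is left
- guard_handle (a point): middle of the guard's bar handle, axes as the mixer's. The guard is a clear panel 250 (x) x 170 (y) mm, aluminium frame, clear skirts at front and rear, top face 173 mm above the counter. Handle: arch of round steel bar 12 mm thick, 110 mm long along the mixer's x, centre line 208 mm above the counter, 35 mm over the panel; in the mixer's frame at x 0, y = -95 mm + guard travel
- lid (a joint): opening angle of the lid in rad: 0 = shut, grows as its front edge rises, 1.4 = stop. 50 degrees = 0.873. Hinge nearly free of friction: the lid (about 0.35 to 0.7 kg) falls shut from every angle when let go
- lid_handle (a point): middle of the lid's bar handle, axes as the lid's. The lid is a grey plate 190 (x) x 160 (y) x 12 mm, top face 112 mm above the counter when shut. Handle: arch of round steel bar 12 mm thick, 110 mm long along y, 20 mm from the lid's front edge, centre line 35 mm off the lid (147 mm above the counter when shut). It can turn between the fingers, so the gripper may stay pointing down
- lid_hinge (a point): middle of the lid's hinge line, at the lid's rear lower edge, which runs along the mixer's y; 100.5 mm above the counter. With the lid shut the handle bar is 170 mm in front of it (mixer's -x) and 47 mm above it. The lid turns about the mixer's +y. Axes as the lid's
- bottle: bystander: white round bottle, 60 mm across, 150 mm high, standing to one side of the mixer; origin at the centre of its underside
- jar: bystander: glass jar with a steel cap, 70 mm across, 90 mm high, standing to the other side of the mixer; origin at the centre of its underside
- carton: bystander: cardboard carton 90 x 130 x 60 mm high, to the left of the mixer; origin at the centre of its underside

How it is judged:
By the outcome, as a careful person would: the job done as asked, in the order asked, and still so for the second after the job is handed in, while the arm keeps its last pose, push and grip.
It also fails if it takes over 48 s, if anything falls off the work surface, if the arm or the gripper's body presses on something with over 40 N, if the wrist force passes 120 N, or if a joint passes its speed limit or range.

## Working session

There is one attempt and no reset: what is moved stays moved. The work goes in short steps, Python scripts to look and compute and a tool call to move; the robot and the scene stay as the last step left them, time stands still between calls to the robot, and variables do not carry over. Pictures are saved under pics/ and viewed, and the job is handed in when it is done.

Besides the shell and the picture viewer there is one more tool, called after "Request:" as name([rows], argument=value, ...), one row to a line, values as JSON. play_rows: Moves the arm, as the interface text tells. Its arguments: {"type":"object","properties":{"rows":{"type":"array","items":{"type":"array"}},"newtons":{"type":"number"}},"required":["rows"]}

```bash
ls; mkdir -p pics; python3 - <<'E'
from cell import arm, eyes
import cv2, numpy as np
print(arm.observe())
for n in ["scene","side","wrist"]:
    c=eyes.get_calibration(n); print(n,c)
    p,d=eyes.get_image(n); np.savez(f'pics/{n}0.npz',p=p,d=d,**c); cv2.imwrite(f'pics/{n}0.png',p[:,:,::-1])
E
```

```text
pics
{'clock': 0.0, 'joints': array([ 1.07341331,  0.43522798,  0.02494716,  1.57410061, -0.01155742,
        1.13399155, -0.07514653]), 'dq': array([-2.10332647e-04, -2.04141097e-04, -1.14602945e-03, -4.79165255e-05,
        1.28943340e-03,  1.38839302e-04, -1.06698992e-03]), 'joint_efforts': array([ 7.94304669e-04, -6.67868686e+01,  9.85440016e-01, -3.14469516e+01,
       -6.05059834e-02,  4.26537835e-02,  1.74817496e-04]), 'position': array([ 0.24013658, -0.57648491,  0.23394021]), 'ee_rot': array([-2.61328223e+00,  1.74234484e+00,  2.20621782e-03]), 'force': array([-0.01500591, -0.34156031, -0.76085716]), 'ft_torque': array([ 0.04624901, -0.02471387, -0.00441   ]), 'width': 1.000589207041249}
scene {'intrinsics': array([[493.22775668,   0.        , 312.95826995],
       [  0.        , 493.22775668, 195.69483443],
       [  0.        ,   0.        ,   1.        ]]), 'R': array([[-0.45862756,  0.88861484, -0.00494241],
       [ 0.66359819,  0.33878337, -0.66698071],
       [-0.59101455, -0.30917551, -0.74505859]]), 't': array([ 0.22599905, -0.29338427,  1.76764806])}
side {'intrinsics': array([[434.98383936,   0.        , 314.67443464],
       [  0.        , 434.98383936, 203.44942336],
       [  0.        ,   0.        ,   1.        ]]), 'R': array([[-0.8344316 , -0.55109938, -0.00365765],
       [-0.29286479,  0.44903564, -0.84415473],
       [ 0.46685556, -0.70331818, -0.53608714]]), 't': array([0.48630843, 0.26883501, 0.90814002])}
wrist {'intrinsics': array([[309.70691629,   0.        , 320.97234286],
       [  0.        , 309.70691629, 197.05278169],
       [  0.        ,   0.        ,   1.        ]]), 'R': array([[ 0.38399007, -0.92333621, -0.00136826],
       [-0.89269128, -0.37162349,  0.25494755],
       [-0.23591079, -0.09667589, -0.96695391]]), 't': array([-0.62380296, -0.03210208,  0.39051083])}
```

View pics/scene0.png

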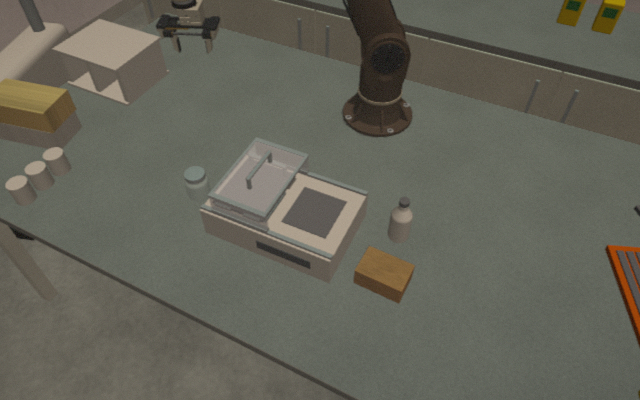

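View pics/side0.png

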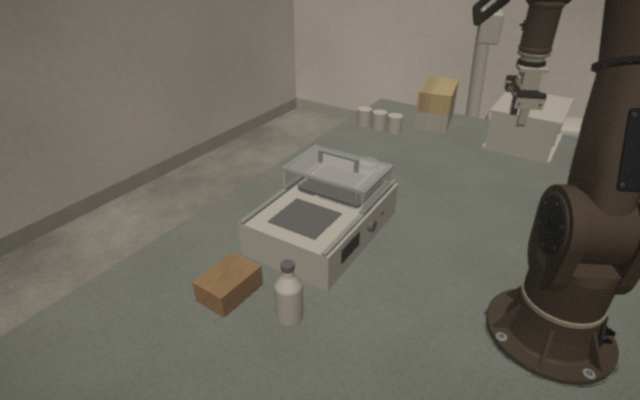

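View pics/wrist0.png

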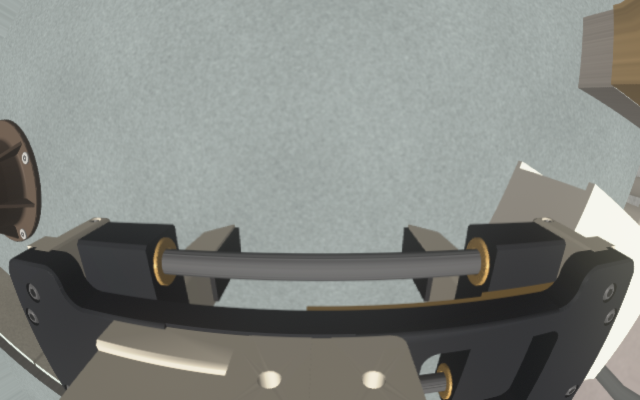

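```bash
python3 - <<'E'
import cv2, numpy as np
a=cv2.imread('pics/scene0.png')[130:310,170:430]; cv2.imwrite('pics/sc_z.png',cv2.resize(a,None,fx=3,fy=3,interpolation=cv2.INTER_CUBIC))
a=cv2.imread('pics/side0.png')[130:340,180:420]; cv2.imwrite('pics/si_z.png',cv2.resize(a,None,fx=2.8,fy=2.8,interpolation=cv2.INTER_CUBIC))
E
```

```text
(no output)
```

View pics/sc_z.png

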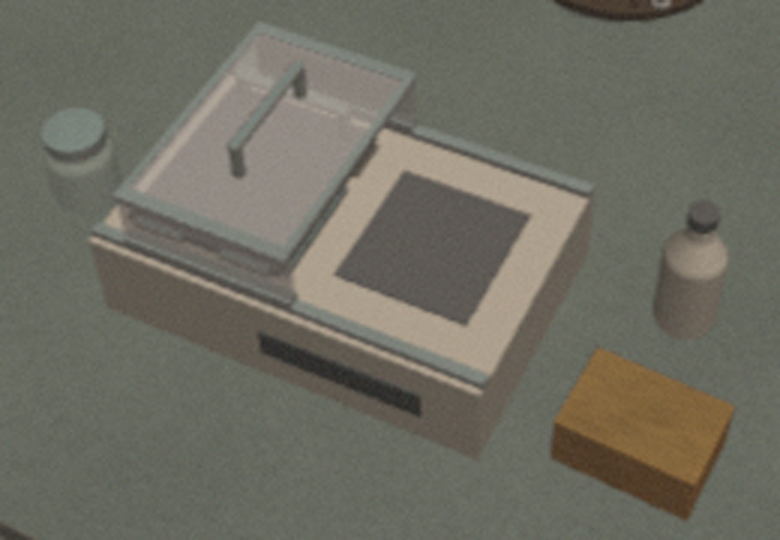

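View pics/si_z.png

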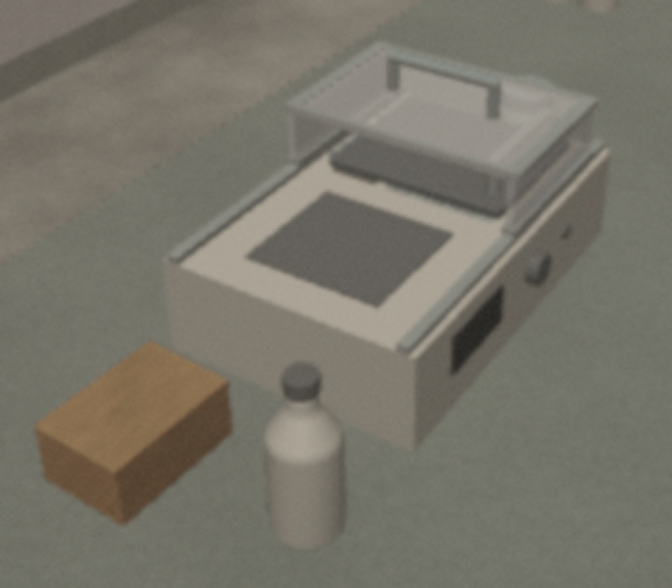

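```bash
cat > h.py <<'E'
import numpy as np, cv2
from scipy.optimize import least_squares
from scipy.spatial.transform import Rotation as Ro
def load(n): return np.load(f'pics/{n}.npz')
def proj(c,P):
    q=P@c['R'].T+c['t']; u=q@c['intrinsics'].T; return u[:,:2]/u[:,2:]
def M(x,y,a):
    T=np.eye(4);T[:2,:2]=[[np.cos(a),-np.sin(a)],[np.sin(a),np.cos(a)]];T[:2,3]=x,y;return T
E
python3 - <<'E'
from h import *
sc=load('scene0');si=load('side0')
# (mixer pt, guard flag, px)
A=[((.13,.195,0),0,(477,458)),((.13,-.195,0),0,(108,303)),((.13,-.195,.1),0,(95,238)),((.13,.195,.1),0,(485,390)),((-.13,.195,.1),0,(592,195)),
((-.125,-.18,.173),1,(260,25)),((-.125,-.01,.173),1,(415,75)),((.125,-.01,.173),1,(290,262)),((.125,-.18,.173),1,(118,195)),((-.055,-.095,.212),1,(297,68)),((.055,-.095,.212),1,(235,150))]
B=[((-.13,.195,0),0,(415,447)),((-.13,.195,.1),0,(412,350)),((.13,.195,.1),0,(168,262)),((-.13,-.195,.1),0,(608,155)),
((-.125,-.01,.173),1,(515,170)),((.125,-.01,.173),1,(288,103)),((-.125,-.18,.173),1,(598,100)),((.125,-.18,.173),1,(380,45)),((.055,-.095,.212),1,(393,62)),((-.055,-.095,.212),1,(497,83))]
def res(p):
    T=M(*p[:3]);o=[]
    for c,L,s,off in((sc,A,3,(170,130)),(si,B,2.8,(180,130))):
        P=np.array([l[0] for l in L],float);P[:,1]+=np.array([l[1] for l in L])*p[3]
        W=P@T[:3,:3].T+T[:3,3]
        o.append(proj(c,W)-(np.array([l[2] for l in L])/s+off))
    return np.vstack(o)
r=least_squares(lambda p:res(p).ravel(),[.6,-.1,0,.0],loss='soft_l1')
print(r.x,np.degrees(r.x[2]));print(res(r.x).round(1))
T=M(*r.x[:3]);g=r.x[3]
for P in[(0,-.095+g,.208),(0,-.095+.18,.208),(-.083,-.0925,.147),(.087,-.0925,.1005)]: print(P,(T@[*P,1])[:3].round(4))
# bystanders
def ray(c,u,z):
    d=c['R'].T@np.linalg.inv(c['intrinsics'])@[*u,1];o=-c['R'].T@c['t'];return o+d*(z-o[2])/d[2]
print('jar cap',ray(sc,(170+75/3,130+130/3),.09),'bottle cap',ray(sc,(170+704/3,130+213/3),.15),'carton',ray(sc,(170+645/3,130+408/3),.06))
E
```

```text
[ 0.58135087 -0.03993834  0.02612508  0.02400507] 1.4968570751045345
[[ 0.2 -0.2]
 [-0.4  0.8]
 [-2.2 -0.1]
 [-1.7  0.9]
 [ 1.1 -3.8]
 [-0.  -1.6]
 [ 1.1 -0.8]
 [-1.4 -0.8]
 [-1.2 -0.3]
 [ 0.6 -2.3]
 [ 0.4 -3.1]
 [-0.5  2.6]
 [ 1.2  3.8]
 [-2.6 -0.4]
 [ 0.8 -1.7]
 [ 1.   2.8]
 [-2.2  1.4]
 [-0.4  0. ]
 [-1.4 -0.9]
 [-0.7 -3.1]
 [-1.4 -1. ]]
(0, np.float64(-0.07099493106196837), 0.208) [ 0.5832 -0.1109  0.208 ]
(0, 0.08499999999999999, 0.208) [0.5791 0.045  0.208 ]
(-0.083, -0.0925, 0.147) [ 0.5008 -0.1346  0.147 ]
(0.087, -0.0925, 0.1005) [ 0.6707 -0.1301  0.1005]
jar cap [ 0.60316554 -0.33188541  0.09      ] bottle cap [0.47906449 0.26392306 0.15      ] carton [0.63115953 0.27944291 0.06      ]
```

```bash
python3 - <<'E'
from h import *
for n in('scene0','side0'):
    c=load(n);d=c['d'];v,u=np.mgrid[:400,:640]
    P=(np.stack([u,v,np.ones_like(u)],-1)@np.linalg.inv(c['intrinsics']).T)*d[...,None]
    W=(P-c['t'])@c['R']; ok=(d>0)&(W[...,0]>.35)&(W[...,0]<.8)&(W[...,1]>-.45)&(W[...,1]<.4)
    print(n,[ (round(z,2),int((ok&(abs(W[...,2]-z)<.005)).sum())) for z in np.arange(0,.24,.01)])
    m=ok&(W[...,2]>.19)&(W[...,2]<.23); print('handle',m.sum(),W[m].mean(0),W[m].min(0),W[m].max(0))
    if m.sum()>10:
        q=W[m];k=np.abs(q[:,2]-np.median(q[:,2]))<.008;q=q[k];print(len(q),q.mean(0));rc=cv2.minAreaRect(q[:,:2].astype(np.float32)*1000);print(rc)
    m=ok&(abs(W[...,2]-.1)<.006)&(W[...,1]<.2)&(W[...,1]>-.3)
    rc=cv2.minAreaRect(W[m][:,:2].astype(np.float32)*1000);print('case top',rc)
    m=ok&(abs(W[...,2]-.173)<.006)
    if m.sum()>10: print('guard',cv2.minAreaRect(W[m][:,:2].astype(np.float32)*1000))
    m=ok&(W[...,2]>.02)&(W[...,1]>.17); 
    print('left things',W[m].min(0),W[m].max(0))
E
```

```text
scene0 [(np.float64(0.0), 18359), (np.float64(0.01), 824), (np.float64(0.02), 538), (np.float64(0.03), 503), (np.float64(0.04), 575), (np.float64(0.05), 594), (np.float64(0.06), 2060), (np.float64(0.07), 496), (np.float64(0.08), 463), (np.float64(0.09), 703), (np.float64(0.1), 5383), (np.float64(0.11), 974), (np.float64(0.12), 246), (np.float64(0.13), 161), (np.float64(0.14), 172), (np.float64(0.15), 218), (np.float64(0.16), 101), (np.float64(0.17), 3568), (np.float64(0.18), 620), (np.float64(0.19), 23), (np.float64(0.2), 17), (np.float64(0.21), 153), (np.float64(0.22), 19), (np.float64(0.23), 0)]
handle 198 [ 0.59241674 -0.11171113  0.20968123] [ 0.52668309 -0.12093286  0.19014209] [ 0.647094   -0.10613511  0.21748933]
174 [ 0.59107644 -0.11179591  0.21159313]
((586.9014892578125, -114.4854507446289), (120.44217681884766, 14.64184284210205), 1.0606777667999268)
case top ((586.0171508789062, -41.52833557128906), (260.7634582519531, 392.5067138671875), 1.5545073747634888)
guard ((585.50341796875, -114.17118072509766), (255.62603759765625, 174.3661346435547), 1.5555505752563477)
left t
[... 551 characters left out ...]
8), 67), (np.float64(0.19), 28), (np.float64(0.2), 49), (np.float64(0.21), 162), (np.float64(0.22), 1), (np.float64(0.23), 0)]
handle 228 [ 0.58173541 -0.11176668  0.20736155] [ 0.52456898 -0.12188065  0.19008067] [ 0.64477685 -0.10393817  0.21620155]
195 [ 0.58161712 -0.11168771  0.20942973]
((584.3734741210938, -112.2620620727539), (119.90098571777344, 15.073063850402832), 2.5306928157806396)
case top ((583.8682861328125, -41.381927490234375), (263.0272216796875, 392.6178283691406), 1.4873523712158203)
guard ((585.3981323242188, -114.89268493652344), (252.8064727783203, 176.56414794921875), 0.949505627155304)
left things [0.44621719 0.20879372 0.0200339 ] [0.68254378 0.34414177 0.15149203]
```

```bash
cat >> h.py <<'E'
def plan(target_p,target_R,s,p0=None,R0=None):
    R0=Ro.from_rotvec(s['ee_rot']) if R0 is None else R0; p0=s['position'] if p0 is None else p0
    d=R0.inv().apply(np.array(target_p)-p0); t=(R0.inv()*target_R).as_rotvec()
    return (d/.5).round(4),(t/np.radians(60)).round(4)
yaw=np.radians(1.53)
def down(jawdeg,tilt=0): # tool x at jawdeg (world, from x axis), tool z down
    a=np.radians(jawdeg); x=np.array([np.cos(a),np.sin(a),0]); z=np.array([0,0,-1.]); 
    R=Ro.from_matrix(np.stack([x,np.cross(z,x),z],1))
    return Ro.from_rotvec(np.radians(tilt)*np.array([-np.sin(yaw),np.cos(yaw),0]))*R
E
python3 - <<'E'
from h import *
from cell import arm,eyes
s=arm.observe();R=Ro.from_rotvec(s['ee_rot']);print(R.as_matrix().round(3))
c=eyes.get_calibration('wrist');print('cam in tool',R.inv().apply(-c['R'].T@c['t']-s['position']))
for j in(91.53,-88.47): 
  for z in(.33,.197):
    print(j,z,plan((.585,-.1125,z),down(j),s))
E
```

```text
[[ 0.385 -0.923 -0.001]
 [-0.923 -0.385  0.001]
 [-0.001  0.    -1.   ]]
cam in tool [-0.00041579 -0.06814566 -0.15089958]
91.53 0.33 (array([-0.5919, -0.9935, -0.1912]), array([-1.5000e-03,  4.0000e-04, -2.6486e+00]))
91.53 0.197 (array([-0.5916, -0.9935,  0.0748]), array([-1.5000e-03,  4.0000e-04, -2.6486e+00]))
-88.47 0.33 (array([-0.5919, -0.9935, -0.1912]), array([3.000e-04, 1.000e-03, 3.514e-01]))
-88.47 0.197 (array([-0.5916, -0.9935,  0.0748]), array([3.000e-04, 1.000e-03, 3.514e-01]))
```

Request:
play_rows([
  [[-0.592,-0.9935,-0.191],[0,0,0.3514],1],
  [[-0.592,-0.9935,-0.191],[0,0,0.3514],1],
  [[-0.592,-0.9935,-0.191],[0,0,0.3514],1],
  [[-0.592,-0.9935,-0.191],[0,0,0.3514],1],
  [[-0.592,-0.9935,-0.191],[0,0,0.3514],1],
  [[-0.592,-0.9935,-0.191],[0,0,0.3514],1],
  [[-0.592,-0.9935,-0.191],[0,0,0.3514],1],
  [[-0.592,-0.9935,-0.191],[0,0,0.3514],1],
  [[-0.592,-0.9935,-0.191],[0,0,0.3514],1],
  [[-0.592,-0.9935,-0.191],[0,0,0.3514],1],
], newtons=30)

```text
clock: 1.15
position: [0.5346, -0.1798, 0.3163]
ee_rot: [2.251, -2.192, -0.0]
force: [-0.6, 0.1, -0.1]
width: 1.002
```

```bash
python3 - <<'E'
from h import *
from cell import arm,eyes
s=arm.observe();print(s['position'],s['dq'].round(2),s['joints'].round(2))
print(plan((.585,-.1125,.33),down(-88.47),s))
E
```

```text
[ 0.53460117 -0.17983205  0.31634983] [-0.68  0.2  -0.21 -0.47  0.08  0.27 -0.89] [ 0.31  0.28 -0.11  1.59  0.03  1.27 -1.35]
(array([-0.1319, -0.1043, -0.0273]), array([ 0.0001, -0.0001, -0.0001]))
```

Request:
play_rows([
  [[-0.1,-0.08,-0.02],[0,0,0],1],
  [[-0.1,-0.08,-0.02],[0,0,0],1],
  [[-0.1,-0.08,-0.02],[0,0,0],1],
  [[-0.1,-0.08,-0.02],[0,0,0],1],
  [[-0.1,-0.08,-0.02],[0,0,0],1],
])

```text
clock: 1.65
position: [0.5715, -0.1326, 0.3257]
ee_rot: [2.247, -2.194, -0.0]
force: [0.9, 0.2, -0.5]
width: 1.002
```

```bash
python3 - <<'E'
from h import *
from cell import arm,eyes
s=arm.observe();print(s['position'],s['dq'].round(2),s['joints'].round(2))
print(plan((.585,-.1125,.197),down(-88.47),s))
p,d=eyes.get_image('wrist');cv2.imwrite('pics/w1.png',p[:,:,::-1])
E
```

```text
[ 0.57151164 -0.13256905  0.32570349] [ 0.01 -0.    0.   -0.   -0.    0.   -0.  ] [ 0.23  0.32 -0.13  1.52  0.04  1.31 -1.45]
(array([-0.0397, -0.0282,  0.2573]), array([ 0.0011, -0.0008, -0.0025]))
```

View pics/w1.png

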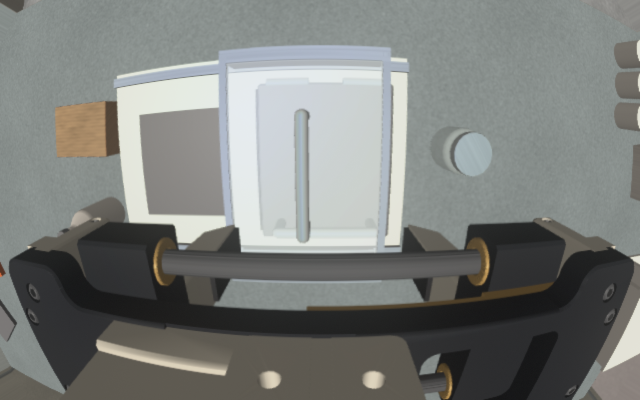

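Request:
play_rows([
  [[-0.04,-0.028,0.02],[0,0,-0.002],1],
  [[-0.04,-0.028,0.1],[0,0,-0.002],1],
  [[-0.04,-0.028,0.18],[0,0,-0.002],1],
  [[-0.04,-0.028,0.23],[0,0,-0.002],1],
  [[-0.04,-0.028,0.257],[0,0,-0.002],1],
  [[-0.04,-0.028,0.257],[0,0,-0.002],1],
  [[-0.04,-0.028,0.257],[0,0,-0.002],1],
])

```text
clock: 2.4
position: [0.5865, -0.1109, 0.1987]
ee_rot: [-2.252, 2.19, -0.002]
force: [0.6, 0.1, 0.3]
width: 0.999
```

```bash
python3 - <<'E'
from h import *
from cell import arm,eyes
s=arm.observe();print(s['position'],s['force'])
p,d=eyes.get_image('wrist');cv2.imwrite('pics/w2.png',p[:,:,::-1])
E
```

```text
[ 0.58652705 -0.11086935  0.19872443] [0.58123287 0.10491828 0.26839216]
```

View pics/w2.png

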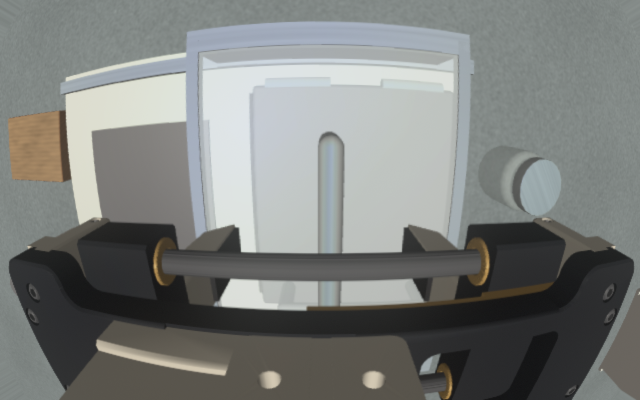

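Request:
play_rows([
  [[0,0,0],[0,0,0],-1],
  [[0,0,0],[0,0,0],-1],
  [[0,0,0],[0,0,0],-1],
  [[0,0,0],[0,0,0],-1],
  [[0,0,0],[0,0,0],-1],
  [[0,0,0],[0,0,0],-1],
  [[0,0,0],[0,0,0],-1],
  [[0,0,0],[0,0,0],-1],
], newtons=25)

```text
clock: 3.25
position: [0.586, -0.1102, 0.1975]
ee_rot: [2.253, -2.189, -0.0]
force: [0.2, -0.1, -0.2]
width: 0.349
```

```bash
python3 - <<'E'
from h import *
from cell import arm,eyes
s=arm.observe();print(s['position'],s['force'],s['width'])
d=.1575*np.array([-np.sin(yaw),np.cos(yaw),0])
print(plan(s['position']+d,Ro.from_rotvec(s['ee_rot']),s))
E
```

```text
[ 0.58600453 -0.11018501  0.19748344] [ 0.18388158 -0.14046446 -0.18084789] 0.34949204988609844
(array([-0.315 , -0.0007,  0.    ]), array([0., 0., 0.]))
```

Request:
play_rows([
  [[0,0,0],[0,0,0],-1],
  [[0,0,0],[0,0,0],-1],
  [[0,0,0],[0,0,0],-1],
  [[0,0,0],[0,0,0],-1],
  [[0,0,0],[0,0,0],-1],
  [[0,0,0],[0,0,0],-1],
])

```text
clock: 3.85
position: [0.586, -0.1104, 0.1975]
ee_rot: [2.253, -2.189, 0.0]
force: [0.8, -3.5, -0.9]
width: 0.118
```

Request:
play_rows([
  [[-0.02,0,0],[0,0,0],-1],
  [[-0.05,0,0],[0,0,0],-1],
  [[-0.09,0,0],[0,0,0],-1],
  [[-0.13,0,0],[0,0,0],-1],
  [[-0.17,0,0],[0,0,0],-1],
  [[-0.21,0,0],[0,0,0],-1],
  [[-0.25,0,0],[0,0,0],-1],
  [[-0.27,0,0],[0,0,0],-1],
  [[-0.285,0,0],[0,0,0],-1],
  [[-0.285,0,0],[0,0,0],-1],
])

```text
clock: 4.85
position: [0.5824, 0.036, 0.1976]
ee_rot: [-2.255, 2.183, 0.001]
force: [5.0, 1.7, -4.8]
width: 0.124
```

Request:
play_rows([
  [[-0.01,0,0],[0,0,0],-1],
  [[-0.02,0,0],[0,0,0],-1],
  [[-0.02,0,0],[0,0,0],-1],
  [[-0.024,0,0],[0,0,0],-1],
  [[-0.024,0,0],[0,0,0],-1],
])

```text
clock: 5.35
position: [0.5822, 0.0426, 0.1975]
ee_rot: [2.251, -2.19, 0.005]
force: [4.8, -10.0, -3.0]
width: 0.119
```

Request:
play_rows([
  [[-0.006,0,0],[0,0,0],-1],
  [[-0.006,0,0],[0,0,0],-1],
  [[-0.006,0,0],[0,0,0],-1],
])

```text
clock: 5.65
position: [0.5822, 0.0426, 0.1975]
ee_rot: [2.247, -2.191, 0.008]
force: [4.8, -16.7, -2.0]
width: 0.117
```

```bash
python3 - <<'E'
from h import *
from cell import arm,eyes
s=arm.observe();print(s['position'],s['force'],s['width'])
for n in('scene','side'):
    p,d=eyes.get_image(n);c=eyes.get_calibration(n);cv2.imwrite(f'pics/{n}3.png',p[:,:,::-1])
    v,u=np.mgrid[:400,:640]
    P=(np.stack([u,v,np.ones_like(u)],-1)@np.linalg.inv(c['intrinsics']).T)*d[...,None]
    W=(P-c['t'])@c['R']; ok=(d>0)&(W[...,0]>.4)&(W[...,0]<.8)&(W[...,1]>-.25)&(W[...,1]<.17)
    m=ok&(abs(W[...,2]-.173)<.005)&(W[...,1]>-.06);print('guard',cv2.minAreaRect(W[m][:,:2].astype(np.float32)*1000))
    m=ok&(abs(W[...,2]-.147)<.008)&(W[...,1]<-.06)&(W[...,0]<.55);print('lidh',m.sum(),W[m].mean(0),cv2.minAreaRect(W[m][:,:2].astype(np.float32)*1000))
E
```

```text
[0.58221582 0.04261932 0.19750722] [  4.83529871 -16.74610554  -1.9984865 ] 0.11705603618400325
guard ((582.0562744140625, 43.690555572509766), (255.45013427734375, 171.59657287597656), 1.442734956741333)
lidh 126 [ 0.51414701 -0.14708737  0.14951955] ((512.2998046875, -137.8402099609375), (15.48936939239502, 122.15292358398438), 0.9177731275558472)
guard ((582.4852294921875, 43.13737487792969), (254.14254760742188, 173.9251251220703), 1.4937717914581299)
lidh 124 [ 0.5087746  -0.13763328  0.15036694] ((510.6881103515625, -140.30419921875), (12.212562561035156, 116.6818618774414), 1.3410389423370361)
```

View pics/scene3.png

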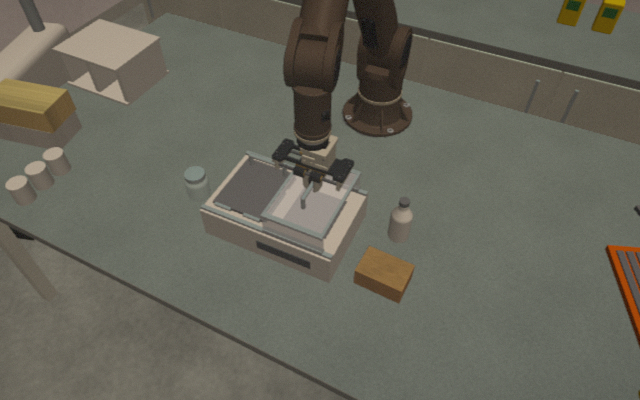

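Request:
play_rows([
  [[0.006,0,0],[0,0,0],0.2],
  [[0.012,0,0],[0,0,0],0.2],
  [[0.012,0,0],[0,0,0],0.2],
  [[0.012,0,0],[0,0,0],0.2],
  [[0.012,0,0],[0,0,0],0.2],
  [[0.012,0,0],[0,0,0],0.2],
  [[0.012,0,0],[0,0,0],0.2],
])

```text
clock: 6.45
position: [0.5816, 0.0415, 0.1975]
ee_rot: [-2.254, 2.189, 0.0]
force: [0.5, 0.6, 0.7]
width: 0.596
```

Request:
play_rows([
  [[0,0,-0.1],[0,0,0],1],
  [[0,0,-0.2],[0,0,-0.1],1],
  [[0.05,0.02,-0.24],[0,0,-0.25],1],
  [[0.11,0.05,-0.24],[0,0,-0.4],1],
  [[0.18,0.08,-0.24],[0,0,-0.5],1],
  [[0.25,0.11,-0.24],[0,0,-0.65],1],
  [[0.31,0.14,-0.24],[0,0,-0.8],1],
  [[0.353,0.155,-0.24],[0,0,-0.9],1],
  [[0.353,0.155,-0.24],[0,0,-1.0],1],
  [[0.353,0.155,-0.24],[0,0,-1.0],1],
], newtons=30)

```text
clock: 7.45
position: [0.509, -0.1382, 0.3176]
ee_rot: [-3.046, 0.769, -0.0]
force: [-0.6, 0.9, -0.7]
width: 0.998
```

Request:
play_rows([
  [[0,0,0],[0,0,-0.15],1],
  [[0,0,0],[0,0,-0.3],1],
  [[0,0,0],[0,0,-0.45],1],
  [[0,0,0],[0,0,-0.5],1],
  [[0,0,0],[0,0,-0.5],1],
  [[0,0,0],[0,0,-0.5],1],
])

```text
clock: 8.05
position: [0.5094, -0.1369, 0.3175]
ee_rot: [-3.141, -0.04, -0.0]
force: [-0.4, 0.2, 0.1]
width: 0.999
```

```bash
python3 - <<'E'
from h import *
from cell import arm,eyes
s=arm.observe();print(s['position'],Ro.from_rotvec(s['ee_rot']).as_matrix().round(3),s['force'],s['width'],s['joints'].round(2))
c=eyes.get_calibration('wrist')
p,d=eyes.get_image('wrist');cv2.imwrite('pics/w4.png',p[:,:,::-1]);np.savez('pics/wrist4.npz',p=p,d=d,**c)
for n in('scene','side'):
    p,d=eyes.get_image(n);c=eyes.get_calibration(n);cv2.imwrite(f'pics/{n}4.png',p[:,:,::-1]);np.savez(f'pics/{n}4.npz',p=p,d=d,**c)
    v,u=np.mgrid[:400,:640]
    P=(np.stack([u,v,np.ones_like(u)],-1)@np.linalg.inv(c['intrinsics']).T)*d[...,None]
    W=(P-c['t'])@c['R']; ok=(d>0)&(W[...,0]>.4)&(W[...,0]<.8)&(W[...,1]>-.25)&(W[...,1]<.17)
    m=ok&(abs(W[...,2]-.173)<.005)&(W[...,1]>-.06);print('guard',cv2.minAreaRect(W[m][:,:2].astype(np.float32)*1000))
    m=ok&(abs(W[...,2]-.149)<.008)&(W[...,1]<-.06)&(W[...,0]<.55);print('lidh',m.sum(),W[m].mean(0),cv2.minAreaRect(W[m][:,:2].astype(np.float32)*1000))
E
```

```text
[ 0.50940954 -0.13690539  0.3175176 ] [[ 1.     0.025  0.   ]
 [ 0.025 -1.     0.   ]
 [ 0.    -0.    -1.   ]] [-0.42626498  0.18249764  0.10767109] 0.9992597259467962 [ 0.44  0.24 -0.35  1.66  0.09  1.26  0.1 ]
guard ((581.6167602539062, 43.11618423461914), (256.45343017578125, 172.55859375), 1.5768382549285889)
lidh 173 [ 0.51356219 -0.13527366  0.15052255] ((511.0765686035156, -136.75987243652344), (16.596405029296875, 120.26422119140625), 0.4767979383468628)
guard ((582.391357421875, 42.6446533203125), (253.32168579101562, 177.96290588378906), 1.4861980676651)
lidh 122 [ 0.5087695  -0.13667272  0.15057439] ((510.2740783691406, -138.3771209716797), (12.497386932373047, 115.52533721923828), 1.0720041990280151)
```

View pics/w4.png

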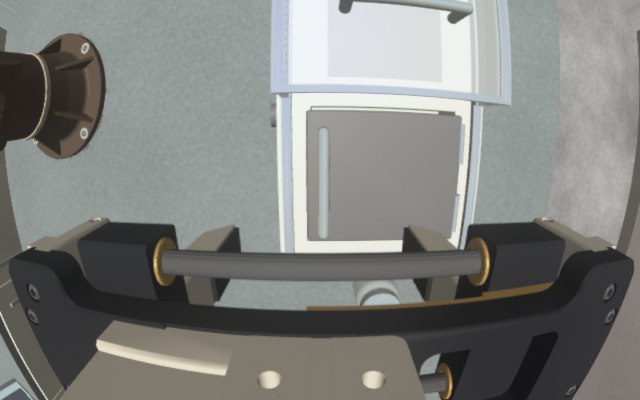

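View pics/side4.png

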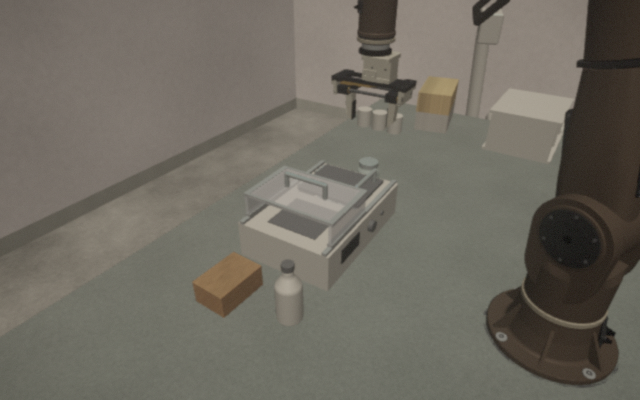

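Request:
play_rows([
  [[0.001,0,0.08],[0,0,0],1],
  [[0.001,0,0.16],[0,0,0],1],
  [[0.001,0,0.24],[0,0,0],1],
  [[0.001,0,0.31],[0,0,0],1],
  [[0.001,0,0.35],[0,0,0],0.4],
  [[0.001,0,0.363],[0,0,0],-0.2],
  [[0.001,0,0.363],[0,0,0],-1],
  [[0.001,0,0.363],[0,0,0],-1],
  [[0.001,0,0.363],[0,0,0],-1],
  [[0.001,0,0.363],[0,0,0],-1],
], newtons=25)

```text
clock: 9.2
position: [0.5105, -0.1375, 0.1372]
ee_rot: [3.141, 0.045, 0.003]
force: [0.1, -0.4, -0.0]
width: 0.531
```

Request:
play_rows([
  [[0,0,0],[0,0,0],-1],
  [[0,0,0],[0,0,0],-1],
  [[0,0,0],[0,0,0],-1],
  [[0,0,0],[0,0,0],-1],
  [[0,0,0],[0,0,0],-1],
  [[0,0,0],[0,0,0],-1],
  [[0,0,0],[0,0,0],-1],
  [[0,0,0],[0,0,0],-1],
])

```text
clock: 10.0
position: [0.5117, -0.1374, 0.1364]
ee_rot: [3.141, 0.046, 0.006]
force: [6.3, 0.3, -4.3]
width: 0.121
```

```bash
python3 - <<'E'
from h import *
from cell import arm,eyes
s=arm.observe();print(s['position'],s['force'],s['width'],s['joints'].round(2))
p,d=eyes.get_image('side');cv2.imwrite('pics/side5.png',p[130:290,220:460,::-1].repeat(3,0).repeat(3,1))
E
```

```text
[ 0.51172172 -0.13737418  0.13635444] [ 6.34195008  0.27950369 -4.32034694] 0.1205505165278656 [ 0.41  0.41 -0.33  1.9   0.17  0.85  0.02]
```

View pics/side5.png

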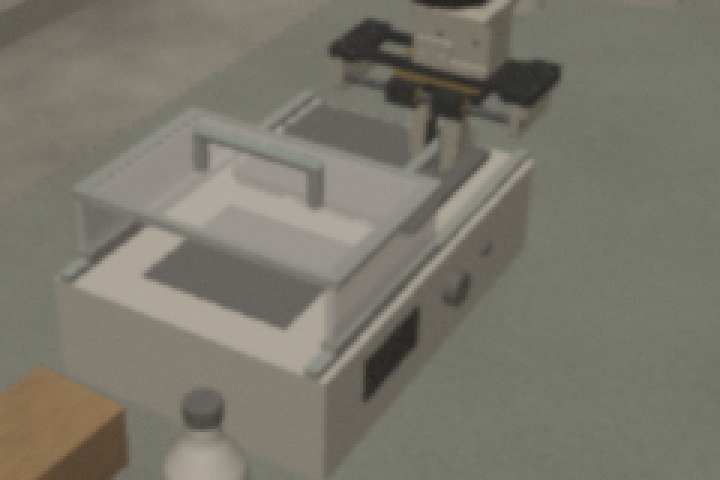

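```bash
cat >> h.py <<'E'
def arc(th,k=.4):
    t=np.radians(th);f=k*t
    return np.array([.17*(1-np.cos(t))+.047*np.sin(t)+.011*(-np.sin(f)),.17*np.sin(t)+.047*(np.cos(t)-1)+.011*(1-np.cos(f))]),f
E
python3 - <<'E'
from h import *
for th in(2,5,9,13,17,21,25,28,30,50):
    d,f=arc(th);print(th,(d[0]/.5).round(3),(-d[1]/.5).round(3),'ay',(-np.degrees(f)/60).round(3))
E
```

```text
2 0.003 -0.012 ay -0.013
5 0.009 -0.029 ay -0.033
9 0.018 -0.052 ay -0.06
13 0.028 -0.074 ay -0.087
17 0.04 -0.095 ay -0.113
21 0.053 -0.116 ay -0.14
25 0.068 -0.135 ay -0.167
28 0.08 -0.149 ay -0.187
30 0.088 -0.158 ay -0.2
50 0.186 -0.228 ay -0.333
```

Request:
play_rows([
  [[0.003,0,-0.012],[0,-0.013,0],-1],
  [[0.009,0,-0.029],[0,-0.033,0],-1],
  [[0.018,0,-0.052],[0,-0.06,0],-1],
  [[0.028,0,-0.074],[0,-0.087,0],-1],
  [[0.04,0,-0.095],[0,-0.113,0],-1],
  [[0.053,0,-0.116],[0,-0.14,0],-1],
  [[0.068,0,-0.135],[0,-0.167,0],-1],
  [[0.08,0,-0.149],[0,-0.187,0],-1],
  [[0.088,0,-0.158],[0,-0.2,0],-1],
  [[0.088,0,-0.158],[0,-0.2,0],-1],
])

```text
clock: 11.05
position: [0.5538, -0.1364, 0.2146]
ee_rot: [3.121, 0.045, -0.33]
force: [-1.4, -1.7, -3.7]
width: 0.12
```

```bash
python3 - <<'E'
from h import *
from cell import arm,eyes
s=arm.observe();R=Ro.from_rotvec(s['ee_rot']);print(s['position'],R.as_matrix().round(3),s['force'],s['ft_torque'],s['width'],s['joints'].round(2))
g=s['position']-.011*R.as_matrix()[:,2];print('bar',g)
p,d=eyes.get_image('side');cv2.imwrite('pics/side6.png',p[130:290,220:460,::-1].repeat(3,0).repeat(3,1))
d30,f30=arc(30)
for th in(33,37,41,44,47,49,50):
    d,f=arc(th);e=d-d30;v=np.array([e[0],0,-e[1]]) # in original tool axes
    v=Ro.from_rotvec([0,-f30,0]).inv().apply(v);print(th,(v/.5).round(3),'ay',(-np.degrees(f-f30)/60).round(3))
E
```

```text
[ 0.55383198 -0.13636749  0.21458159] [[ 0.977  0.029 -0.209]
 [ 0.028 -1.    -0.006]
 [-0.209  0.    -0.978]] [-1.416477   -1.70168393 -3.73489437] [-0.22250464 -0.22164467 -0.02245392] 0.11983436434684676 [ 0.33  0.51 -0.31  1.54  0.17  1.33  0.01]
bar [ 0.55613358 -0.13629956  0.22533789]
33 [ 0.01   0.    -0.015] ay -0.02
37 [ 0.025  0.    -0.034] ay -0.047
41 [ 0.041  0.    -0.053] ay -0.073
44 [ 0.054  0.    -0.066] ay -0.093
47 [ 0.067  0.    -0.078] ay -0.113
49 [ 0.076  0.    -0.085] ay -0.127
50 [ 0.081  0.    -0.089] ay -0.133
```

View pics/side6.png

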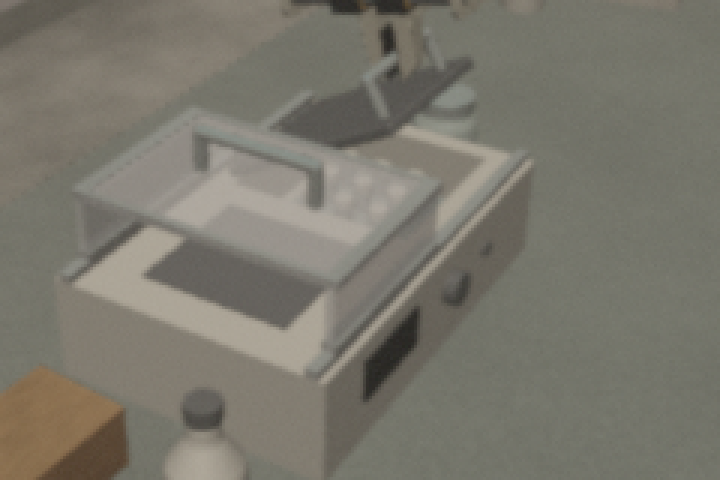

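Lid is open about 30° with the bar between the fingers, low forces. Continuing to 50°.

Request:
play_rows([
  [[0.01,0,-0.015],[0,-0.02,0],-1],
  [[0.025,0,-0.034],[0,-0.047,0],-1],
  [[0.041,0,-0.053],[0,-0.073,0],-1],
  [[0.054,0,-0.066],[0,-0.093,0],-1],
  [[0.067,0,-0.078],[0,-0.113,0],-1],
  [[0.076,0,-0.085],[0,-0.127,0],-1],
  [[0.081,0,-0.089],[0,-0.133,0],-1],
  [[0.081,0,-0.089],[0,-0.133,0],-1],
  [[0.081,0,-0.089],[0,-0.133,0],-1],
  [[0.081,0,-0.089],[0,-0.133,0],-1],
])

```text
clock: 12.1
position: [0.6012, -0.1352, 0.2507]
ee_rot: [3.088, 0.044, -0.547]
force: [-5.8, -1.0, 5.4]
width: 0.122
```

```bash
python3 - <<'E'
from h import *
from cell import arm,eyes
s=arm.observe();R=Ro.from_rotvec(s['ee_rot']);print(s['position'],s['force'],s['width'],s['joints'].round(2))
g=s['position']-.011*R.as_matrix()[:,2];print('bar',g)
for hx in(.674,.6817):
  a=np.degrees(np.arctan2(g[2]-.1005,hx-g[0]))-np.degrees(np.arctan2(.047,.17));print('angle',hx,a,'radius',np.hypot(g[2]-.1005,hx-g[0]),np.hypot(.17,.047))
for n in('scene','side'):
    p,d=eyes.get_image(n);c=eyes.get_calibration(n);cv2.imwrite(f'pics/{n}7.png',p[:,:,::-1]);np.savez(f'pics/{n}7.npz',p=p,d=d,**c)
    v,u=np.mgrid[:400,:640]
    P=(np.stack([u,v,np.ones_like(u)],-1)@np.linalg.inv(c['intrinsics']).T)*d[...,None]
    W=(P-c['t'])@c['R']; ok=(d>0)&(W[...,0]>.4)&(W[...,0]<.8)&(W[...,1]>-.25)&(W[...,1]<.17)
    m=ok&(abs(W[...,2]-.173)<.005)&(W[...,1]>-.04);print('guard',cv2.minAreaRect(W[m][:,:2].astype(np.float32)*1000))
    m=ok&(W[...,2]>.125)&(W[...,2]<.24)&(W[...,1]<-.06)&(W[...,1]>-.21)
    q=W[m]; best=None;rng=np.random.default_rng(0)
    for _ in range(2000):   # plane containing mixer y
        i,j=rng.integers(len(q),size=2);D=q[i]-q[j]
        nn=np.cross(D,[-np.sin(yaw),np.cos(yaw),0]);l=np.linalg.norm(nn)
        if l<.03: continue
        nn/=l;k=abs((q-q[i])@nn)<.003
        if best is None or k.sum()>best[0]: best=(k.sum(),nn,k)
    nn=best[1];Q=q[best[2]];_,_,V=np.linalg.svd(Q-Q.mean(0));w=V[2]*np.sign(V[2][2]);print(n,best[0],len(q),w,'tilt',np.degrees(np.arccos(w[2])),Q.min(0),Q.max(0))
E
```

```text
[ 0.60116068 -0.13520106  0.25072585] [-5.83756709 -0.95365723  5.44482858] 0.12195004172092073 [ 0.26  0.65 -0.27  1.24  0.18  1.63  0.01]
bar [ 0.60493778 -0.13508783  0.26105642]
angle 0.674 51.27082451711531 radius 0.17477973018990564 0.17637743619862492
angle 0.6817 48.99292349559236 radius 0.17796292387848306 0.17637743619862492
guard ((580.945556640625, 43.630374908447266), (255.8272247314453, 172.5345916748047), 1.3500148057937622)
scene 1805 2278 [0.74511443 0.01847554 0.66668069] tilt 48.18860716662357 [ 0.56712405 -0.20962687  0.12513787] [ 0.68044618 -0.06015181  0.23998943]
guard ((582.1002197265625, 44.27318572998047), (254.59548950195312, 170.43540954589844), 0.9061664938926697)
side 111 137 [0.74940696 0.01244207 0.66199275] tilt 48.547970821345 [ 0.55736232 -0.20698375  0.12663255] [ 0.65908102 -0.06012913  0.23930215]
```

View pics/side7.png

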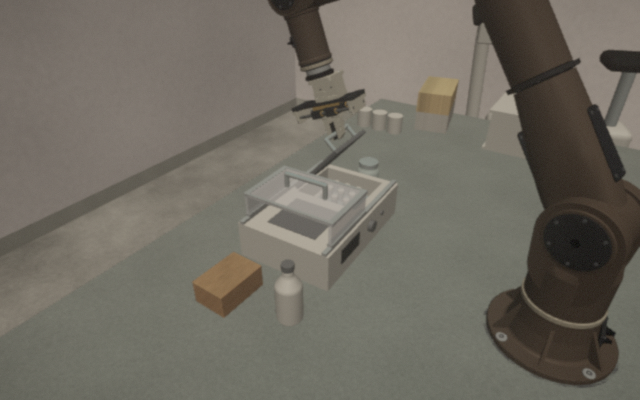

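View pics/scene7.png

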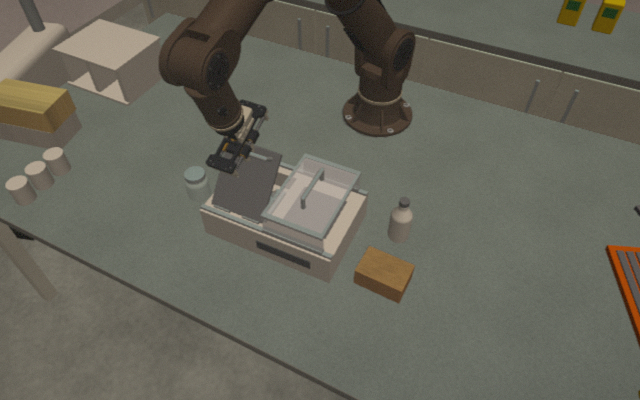

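Request:
play_rows([
  [[0.004,0,-0.003],[0,0,0],-1],
  [[0.007,0,-0.006],[0,0,0],-1],
  [[0.007,0,-0.006],[0,0,0],-1],
  [[0.007,0,-0.006],[0,0,0],-1],
  [[0.007,0,-0.006],[0,0,0],-1],
  [[0.007,0,-0.006],[0,0,0],-1],
])

```text
clock: 12.8
position: [0.6054, -0.1351, 0.2528]
ee_rot: [3.088, 0.043, -0.547]
force: [-5.3, -0.8, 8.0]
width: 0.119
```

```bash
python3 - <<'E'
from h import *
from cell import arm,eyes
s=arm.observe();R=Ro.from_rotvec(s['ee_rot']);print(s['position'],s['force'],s['width'],abs(s['dq']).max())
for n in('scene','side'):
    p,d=eyes.get_image(n);c=eyes.get_calibration(n)
    v,u=np.mgrid[:400,:640]
    P=(np.stack([u,v,np.ones_like(u)],-1)@np.linalg.inv(c['intrinsics']).T)*d[...,None]
    W=(P-c['t'])@c['R']; ok=(d>0)&(W[...,0]>.4)&(W[...,0]<.8)&(W[...,1]>-.25)&(W[...,1]<.17)
    m=ok&(abs(W[...,2]-.173)<.005)&(W[...,1]>-.04);print('guard',cv2.minAreaRect(W[m][:,:2].astype(np.float32)*1000))
    m=ok&(W[...,2]>.125)&(W[...,2]<.24)&(W[...,1]<-.06)&(W[...,1]>-.21);q=W[m]
    w0=np.array([.747,.02,.664]);w0/=np.linalg.norm(w0);h=q@w0;k=abs(h-np.median(h))<.006
    Q=q[k];_,_,V=np.linalg.svd(Q-Q.mean(0));w=V[2]*np.sign(V[2][2]);print(n,len(Q),w,'tilt',np.degrees(np.arccos(w[2])))
    # bystanders before/after
    b=load(n+'0')['d'];P0=(np.stack([u,v,np.ones_like(u)],-1)@np.linalg.inv(c['intrinsics']).T)*b[...,None];W0=(P0-c['t'])@c['R']
    for nm,(x,y) in dict(jar=(.603,-.332),bottle=(.479,.264),carton=(.631,.279)).items():
        f=lambda W:np.median(W[(abs(W[...,0]-x)<.09)&(abs(W[...,1]-y)<.06)&(W[...,2]>.02)&(W[...,2]<.16)],0).round(4)
        print(nm,f(W0),f(W))
E
```

```text
[ 0.60536378 -0.13511242  0.25281274] [-5.27358866 -0.77982768  7.97547117] 0.11880353717880733 0.001323901645746991
guard ((581.6296997070312, 45.13169479370117), (255.6145782470703, 171.5913543701172), 0.655197262763977)
scene 2203 [0.7627217  0.01756887 0.64648816] tilt 49.7226551782894
jar [ 0.6161 -0.3238  0.0709] [ 0.6163 -0.3238  0.0712]
bottle [0.4948 0.2648 0.0936] [0.4946 0.2648 0.0936]
carton [0.6497 0.2803 0.0595] [0.6503 0.2804 0.0594]
guard ((582.1547241210938, 43.838558197021484), (253.03781127929688, 171.44158935546875), 1.2984524965286255)
side 156 [0.76595707 0.01490422 0.64271893] tilt 50.00513631046222
jar [ 0.6041 -0.3608  0.0894] [ 0.5937 -0.3232  0.0812]
bottle [0.4656 0.2744 0.0897] [0.4656 0.2744 0.0895]
carton [0.6176 0.2833 0.0591] [0.6185 0.2826 0.0591]
```

```bash
python3 -c "
from cell import arm
print(arm.sign_off())"
```

```text
the job is handed in; nothing more can be done
None
```

The guard is fully open and the lid is being held open at about 50°. I handed the job in at about 13 s on the robot's clock, with the gripper still holding the lid's bar at 25 N.

- **Guard:** I gripped its handle and slid it left with the lid shut. At the end it stopped moving while the push rose to about 17 N, which I took as the end stop. The last depth readings still put it there, with its centre at about y = 0.044 m.
- **Lid:** I gripped the bar, lifted along the hinge arc and made one small correction. The final plane fits gave 49.7° from the scene camera and 50.0° from the side camera. The arm was still, and the wrist force was about 10 N.
- **Things around the mixer:** In the scene camera the bottle, jar and carton read within 1 mm of where they started. The side camera agrees for the bottle and carton. Its jar reading changed by a few centimetres. I put that down to the moved guard and lid changing how much of the jar that camera sees, but I did not check further.
- **Measurement disagreement:** The lid bar was 6–7 mm further back than I had predicted by assuming the lid was centred on the case. I used the measured position instead.

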